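# Snap the packed lunchbox shut, crosswise

## Task

The blue lunchbox on the draining grooves is packed and its lid is on, but its four snap latches still stand up. Press them down flat one at a time so that the seal beds evenly: first the orange latch, then the white one at the opposite end, and after those the two on the long sides, in either order. Only press: leave the lunchbox standing where it is, do not lift it, and leave the pan, jug, trivet and teapot lid undisturbed.

Things in the scene. Friction and masses are not known exactly. Their poses are not given: they have to be found in the camera images.
- lunchbox: blue plastic lunchbox with paler lid, loose, 0.7 to 1.2 kg, any yaw. Box 172 x 122 x 52 mm, lid 184 x 134 mm, lid top 62 mm above the underside. Origin: centre of the underside; x: along its length to the orange latch; y: to long side a; z up. Latch hinges (level, parallel to the nearest lid edge) are 66 mm up, 58 mm (ends) or 33 mm (sides) from the centre; a shut latch has its top face level at 69 mm
- latch_orange (a joint): orange snap latch on the lid's +x end: tab 38 mm from hinge to outer free end, 44 mm wide along the edge, 6 mm thick, with a lip that hooks over the rim. Angle (rad): 0 = shut, flat, a hard stop; starts with its free end raised, at 0.32 to 0.52. No spring: a stiff hinge (0.05 N m, 2 to 4 N at the pad, finger rubbing included) that stays where it is left
- latch_opposite (a joint): white snap latch at the lunchbox's -x end, facing the orange one; same size, make and joint values as the orange latch
- latch_side_a (a joint): white snap latch in the middle of the +y long side of the lid, same size, make and joint values as the orange latch
- latch_side_b (a joint): white snap latch in the middle of the -y long side of the lid, same size, make and joint values as the orange latch
- orange_pad (a point): point on the middle of the top face of the orange latch, 26 mm out from its hinge axis; it moves with the latch. With the latch shut it lies at (84, 0, 69) mm in the lunchbox's frame
- opposite_pad (a point): point on the middle of the top face of the opposite latch, 26 mm out from its hinge axis; it moves with the latch. With the latch shut it lies at (-84, 0, 69) mm in the lunchbox's frame
- side_a_pad (a point): point on the middle of the top face of side latch a, 26 mm out from its hinge axis; it moves with the latch. With the latch shut it lies at (0, 59, 69) mm in the lunchbox's frame
- side_b_pad (a point): point on the middle of the top face of side latch b, 26 mm out from its hinge axis; it moves with the latch. With the latch shut it lies at (0, -59, 69) mm in the lunchbox's frame
- milk_pan: stainless milk pan, loose, 144 mm across, 85 mm tall, with a black-ended handle reaching 209 mm from its centre along its +x and up to 97 mm above its underside; origin: centre of its underside. To be left alone
- jug: glass measuring jug, loose, 100 mm across, 125 mm tall, handle to 86 mm from its centre along its +y; origin: centre of its underside. To be left alone
- trivet: round green silicone trivet, loose, 130 mm across, 9 mm thick; origin: centre of its underside. To be left alone
- teapot_lid: white ceramic teapot lid, loose, 88 mm across, 43 mm to the top of its knob; origin: centre of its underside. To be left alone
There are look-alikes about, which are no part of the job. What is shaped like the lunchbox but brown or yellow is not meant.

How it is judged:
On the way, in this order (a step that is already met when the one before it is completed fails the run):
1. the orange latch is pressed flat (value of joint latch_orange below 0.1 rad), for 0.2 s.
2. then the latch opposite it is pressed flat (value of joint latch_opposite below 0.1 rad), for 0.2 s.
3. then both side latches are pressed flat (value of joint each of latch_side_a, latch_side_b below 0.1 rad), for 0.2 s.
At the end, for the whole second after the job is handed in: All four latches are flat (within 0.10 rad of shut); the lunchbox stands level and still within 30 mm of where it was; the pan, jug, trivet and teapot lid are within 20 mm of where they were (all of step 3 and value of joint each of latch_orange, latch_opposite below 0.1 rad and distance of lunchbox from where it was at the start of the episode below 0.03 m and angle between lunchbox's own z axis and vertical below 0.05 rad and linear speed of lunchbox below 0.02 m/s and distance of each of milk_pan, jug, trivet, teapot_lid from where it was at the start of the episode below 0.02 m); the robot touches nothing.
It fails at once if the opposite latch is pressed down (below 0.2 rad) before the orange one is shut (value of joint latch_opposite below 0.2 rad and value of joint latch_orange above 0.1 rad).
It fails at once if a side latch is pressed down (below 0.2 rad) before both end latches are shut (value of joint any of latch_side_a, latch_side_b below 0.2 rad and value of joint any of latch_orange, latch_opposite above 0.1 rad).
It fails at once if the lunchbox is lifted (over 12 mm) or tipped (over 0.2 rad) (height (world z) of lunchbox above 0.024 m or angle between lunchbox's own z axis and vertical above 0.2 rad).
It fails at once if the lunchbox is shoved more than 40 mm (distance of lunchbox from where it was at the start of the episode above 0.04 m).
It fails at once if the pan, jug, trivet or teapot lid is moved over 25 mm (distance of any of milk_pan, jug, trivet, teapot_lid from where it was at the start of the episode above 0.025 m).
It also fails if it takes over 48 s, if anything falls off the work surface, if the arm or the gripper's body presses on something with over 40 N, if the wrist force passes 120 N, or if a joint passes its speed limit or range.

## Robot

A 7-joint arm with a two-finger parallel gripper is mounted at the origin on the work surface. World frame = base frame: x ahead of the robot, y to its left, z up, the work surface at z = 0. Lengths are in m, angles in rad, forces in N, time in s.
With the tool pointing down it reaches from about 0.4 to 0.9 m from the base axis. Payload 5.6 kg.
Tool frame: the origin (TCP) lies midway between the tips of the shut fingers; the grasp point (between the pads) lies 19 mm behind it; z points along the fingers, y is the line along which they close (so a half turn about z gives the same grasp; the last joint's range is limited). The gripper opens to 92 mm and grips with 3 to 60 N. Pads are 20 mm wide; open, the fingers measure 128 mm over their backs; the gripper's body (75 mm by 189 mm) begins 69 mm behind the grasp point.
Start: joints at [-1.26, 0.468, -0.012, 1.603, 0.006, 1.071, -0.056], TCP at [0.225, 0.61, 0.215] pointing down, gripper open.
Joint ranges: [-2.53, 2.53], [-0.31, 2.02], [-1.57, 1.55], [0.28, 2.44], [-1.29, 4.43], [0.15, 1.84], [-2.92, 2.92]. Speed limits (rad/s): [2.57, 2.57, 3.14, 3.14, 3.14, 3.14, 3.14].

## Interface

Orientations are given as a 3x3 rotation matrix whose columns are the frame's x, y, z axes.
In Python, from station import env, effector, solver, viewer, workorder, search_frame, tip_of gives the robot as it stands. Calls block until the motion is done:
- env.reach(position, orientation): joint-space move of the TCP to a pose.
- env.movel(position, frame=None, rate=0.15): straight line of the TCP; frame=None keeps the orientation; rate is the mean speed in m/s.
- env.goto_joints(angles): joint-space move.
- effector.release() and effector.grasp(squeeze=None): open the fingers fully, or close them until they stop; squeeze is the grip in N (None keeps the last).
- env.pause(seconds).
- solver.inverse_kinematics(position, orientation): joint angles nearest the present ones, or None.
- env.sense(): the state.
- viewer.read_camera(name): name is "scene" or "top"; returns (picture, depth): 420x560x3 uint8, red, green, blue; 420x560 float32, m along the optical axis (not along the pixel's ray), 0 where there is no reading.
- viewer.camera_info(name): a dict with "intrinsics" (3x3 intrinsics, pixels), "eye" and "rotation" of the camera in the world. Camera axes: x right, y up, looking along -z (the intrinsics and any distortion apply to the point x, -y, -z); pixel columns grow to the right and rows downward; lengths in m; the calibration is good to about 2 mm. A picture is of the moment at which its call begins. camera_info takes no time and is no camera call.
A pose or a line that the arm cannot do raises env.PlanningError and nothing moves.
- workorder.finish_job(): hands the job in; it is judged then, once.
Trained networks look in the newest picture that a camera, given by its name, has taken for a name from the list of things; names that differ only in an ending like _2 or _b are one class to them, and where a whole thing is asked for, a point or a joint stands for the part that bears it (a point fixed in the world has none). Each returns a list of dicts, best first, with "score" (0 to 1); they miss things now and then, are a little off and sometimes report something else, mostly with a low value. They report only what shows in the picture. A call takes as long as a camera call. They do not tell look-alikes from the thing itself.
- search_frame(camera, name): "at" ([x, y, z] in m, in world coordinates, good to about 4 mm: the middle of the surface that is visible of it).
- tip_of(camera, name): "at" ([x, y, z] in m, in world coordinates, good to about 4 mm: a listed point, or the origin of a listed thing).
The state is a dict: "t": time; "joint_positions": joint angles; "joint_velocities": joint speeds; "tau": joint torques, N m; "ee_pos": TCP position; "tcp_rot": TCP orientation; "wrist_force": force on the tool from outside, world axes, zero at the start; "moment": the same for the moment, N m; "gripper_width": finger opening in m; "grasp_force": force on a finger pad.
Only numpy, scipy, OpenCV 4.12 (cv2) and the standard library are available. Lean on these libraries where they do the work, as an engineer would, in place of code of your own. Each camera call takes 0.05 s, during which the arm holds its last target. There are 200 camera calls.

## Working session

There is one attempt and no reset: what is moved stays moved. The work goes in short steps, each a Python script; the robot and the scene stay as the last script left them, time stands still between calls to the robot, and variables do not carry over. Pictures are saved under pics/ and viewed, at most 10 in all, crops included, and the job is handed in when it is done.

```bash
mkdir -p pics; ls
python3 - <<'E'
from station import env, viewer, search_frame, tip_of
import cv2, numpy as np
for c in ("scene","top"):
    p,d=viewer.read_camera(c); cv2.imwrite(f"pics/{c}0.png",p[:,:,::-1]); np.savez(f"{c}0.npz",p=p,d=d)
    i=viewer.camera_info(c); print(c,np.round(i["intrinsics"],1).tolist(),i["eye"],np.round(i["rotation"],3).tolist(),i.keys())
    for n in ("lunchbox","orange_pad","opposite_pad","side_a_pad","side_b_pad"):
        print(n,[(np.round(r["at"],3).tolist(),round(r["score"],2)) for r in tip_of(c,n)])
s=env.sense(); print(s["t"],s["ee_pos"],s["wrist_force"])
E
```

```text
pics
scene [[517.5, 0.0, 275.5], [0.0, 517.5, 214.8], [0.0, 0.0, 1.0]] [ 1.28262117 -0.67969447  1.15987633] [[0.673, -0.512, 0.533], [0.739, 0.487, -0.466], [-0.021, 0.708, 0.706]] dict_keys(['intrinsics', 'eye', 'rotation'])
lunchbox [([0.174, -0.33, 0.001], 0.97), ([0.156, 0.312, -0.002], 0.91), ([0.579, -0.056, 0.013], 0.75)]
orange_pad [([0.104, 0.376, 0.071], 0.55), ([0.247, -0.293, 0.069], 0.48)]
opposite_pad [([0.092, -0.364, 0.065], 0.71), ([0.563, 0.028, 0.09], 0.67), ([0.215, 0.243, 0.07], 0.62)]
side_a_pad [([0.634, -0.039, 0.095], 0.65), ([0.142, -0.276, 0.067], 0.58), ([0.114, 0.276, 0.07], 0.42)]
side_b_pad [([0.526, -0.066, 0.094], 0.65), ([0.207, 0.345, 0.072], 0.47)]
top [[540.5, 0.0, 288.3], [0.0, 540.5, 206.2], [0.0, 0.0, 1.0]] [ 0.30059967 -0.01774364  1.67710285] [[0.029, 0.992, -0.12], [-1.0, 0.028, -0.013], [-0.01, 0.12, 0.993]] dict_keys(['intrinsics', 'eye', 'rotation'])
lunchbox [([0.168, -0.329, -0.002], 0.93), ([0.156, 0.312, 0.0], 0.83), ([0.577, -0.054, 0.015], 0.56)]
orange_pad [([0.245, -0.294, 0.062], 0.71), ([0.107, 0.378, 0.069], 0.65), ([0.595, -0.135, 0.093], 0.49), ([0.565, 0.023, 0.087], 0.29)]
opposite_pad [([0.564, 0.024, 0.087], 0.77), ([0.212, 0.242, 0.067], 0.75), ([0.092, -0.371, 0.072], 0.68), ([0.575, -0.055, 0.013], 0.42), ([0.784, -0.122, 0.012], 0.24)]
side_a_pad [([0.114, 0.274, 0.065], 0.67), ([0.64, -0.043, 0.088], 0.64), ([0.141, -0.277, 0.069], 0.52)]
side_b_pad [([0.205, 0.345, 0.071], 0.69), ([0.526, -0.067, 0.092], 0.67), ([0.198, -0.377, 0.065], 0.66)]
0.6 [0.22524146 0.60974372 0.21460159] [0.26247658 0.11261421 0.00450127]
```

View pics/scene0.png

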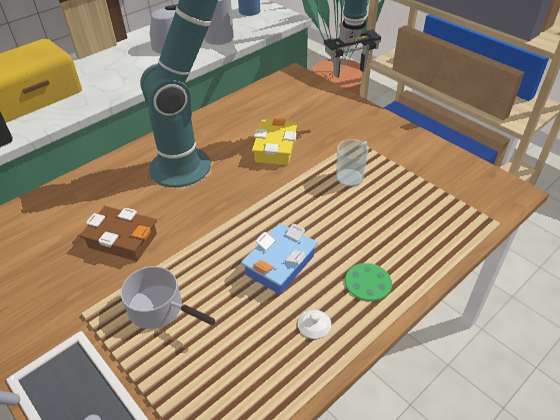

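View pics/top0.png

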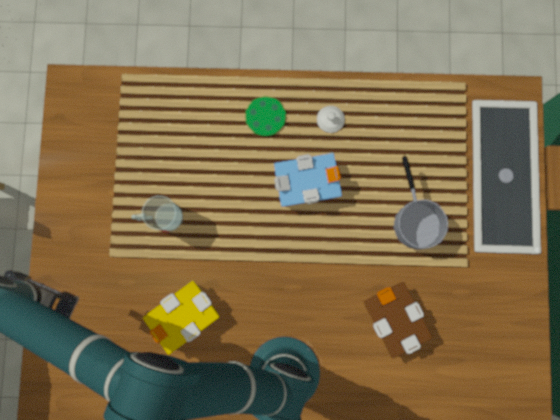

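The networks find three lunchbox shapes: brown at top (398,322), yellow at top (181,317) and blue at top (308,180) / scene (280,256). The blue one, with its orange latch at top (333,175), fits the description. I'll confirm it in an enlarged crop and measure it in both views.

Run:
```python
from station import viewer
import cv2, numpy as np
crops=[]
for c,(u0,u1,v0,v1) in (("scene",(220,340,205,305)),("top",(255,375,130,230))):
    z=np.load(f"{c}0.npz"); p,d=z["p"],z["d"]; i=viewer.camera_info(c); K=i["intrinsics"]
    crops.append(cv2.resize(p[v0:v1,u0:u1,::-1],(400,333),interpolation=cv2.INTER_CUBIC))
    v,u=np.mgrid[:420,:560]
    P=np.stack([(u-K[0,2])/K[0,0]*d,-(v-K[1,2])/K[1,1]*d,-d],-1)@np.array(i["rotation"]).T+i["eye"]
    h=cv2.cvtColor(p,cv2.COLOR_RGB2HSV); m=np.zeros((420,560),bool); m[v0:v1,u0:u1]=1; m&=d>0
    blue=m&(h[...,0]>95)&(h[...,0]<125)&(h[...,1]>70)
    zz=P[...,2]; lid=blue&(zz>.064)&(zz<.083)
    r=cv2.minAreaRect((P[lid][:,:2]*1000).astype(np.float32)); print(c,"lid z",np.median(zz[lid]).round(4),"rect mm",r,lid.sum())
    org=m&(h[...,0]<20)&(h[...,1]>170)&(zz>.07); print("orange mean",P[org].mean(0).round(4),org.sum(), "z rng",np.percentile(zz[org],[5,95]).round(3))
    tab=m&(h[...,1]<60)&(zz>.078)
    n,l,_,_=cv2.connectedComponentsWithStats(tab.astype(np.uint8))
    for k in range(1,n):
        q=l==k
        if q.sum()>25: print(" white",q.sum(),P[q].mean(0).round(4),np.percentile(zz[q],[5,95]).round(3))
cv2.imwrite("pics/crop.png",np.hstack(crops))
```

```text
scene lid z 0.0754 rect mm ((578.0771484375, -53.926658630371094), (134.87704467773438, 184.98704528808594), 12.03345775604248) 1753
orange mean [ 0.5944 -0.1259  0.0901] 30 z rng [0.083 0.098]
 white 201 [0.5622 0.0207 0.09  ] [0.081 0.098]
 white 200 [ 0.5272 -0.0643  0.0899] [0.081 0.098]
 white 183 [ 0.6305 -0.0436  0.0914] [0.082 0.101]
top lid z 0.0737 rect mm ((577.0027465820312, -52.633018493652344), (133.5706024169922, 182.94180297851562), 10.945096969604492) 1823
orange mean [ 0.5925 -0.1285  0.0897] 137 z rng [0.08  0.099]
 white 200 [ 0.6272 -0.0415  0.0897] [0.08  0.099]
 white 189 [0.5608 0.0242 0.0894] [0.08  0.098]
 white 192 [ 0.5246 -0.0626  0.0887] [0.08  0.097]
```

View pics/crop.png

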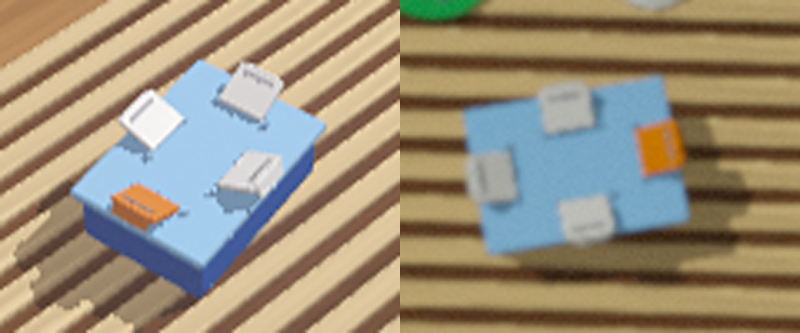

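Only the blue box fits: it is blue, has one orange latch at its end, and its lid measures 134 x 184 mm at z 0.0745 (expected 0.074). In the crop the orange latch is at lower left in the scene view (145,205) and at right in the top view (660,148), and all four latches are up. I'll press the orange latch now.

```bash
cat > h.py <<'E'
from station import env, effector, solver, viewer, workorder, search_frame, tip_of
import numpy as np
C=np.array([.5775,-.0533]); a=np.radians(-78.5)
X=np.array([np.cos(a),np.sin(a)]); Y=np.array([-X[1],X[0]]); SHUT=.0125+.069
def fz(): return env.sense()["wrist_force"][2]
def press(xy_box, yaxis, limit=14, high=.14, first=False):
    """Press with the shut fingers, their 36 mm side along the hinge, until the hard stop is felt."""
    xy=C+xy_box[0]*X+xy_box[1]*Y
    q0=np.array(env.sense()["joint_positions"]); best=None
    for s in (1,-1):
        y=np.array([*(s*yaxis),0]); z=np.array([0,0,-1.]); R=np.column_stack([np.cross(y,z),y,z])
        q=solver.inverse_kinematics([*xy,high],R)
        if q is not None and (best is None or abs(np.array(q)-q0).max()<best[0]): best=(abs(np.array(q)-q0).max(),R)
    R=best[1]
    if first: env.reach([*xy,.22],R)
    else:
        env.reach([*xy,high],R)
    env.movel([*xy,.112],R,rate=.15); f0=fz(); z=.106; log=[]
    while z>SHUT-.004:
        env.movel([*xy,z],R,rate=.04); f=fz()-f0; log.append((round(z,4),round(env.sense()["ee_pos"][2],4),round(f,1)))
        if abs(f)>limit: break
        z-=.003 if z>.088 else .001
    env.pause(.3); print("hold",round(fz()-f0,1)); env.movel([*xy,high],R,rate=.15)
    print(log[::3],log[-3:]); s=env.sense(); print("t",s["t"],np.round(s["ee_pos"],4))
E
python3 - <<'E'
from h import *
effector.grasp(5); press((.083,0),Y,first=True)
E
```

```text
hold 17.5
[(0.106, np.float64(0.1062), np.float64(-0.3)), (0.097, np.float64(0.0969), np.float64(-0.9)), (0.088, np.float64(0.0877), np.float64(0.4)), (0.085, np.float64(0.085), np.float64(-0.4)), (0.082, np.float64(0.0819), np.float64(0.3)), (0.079, np.float64(0.0811), np.float64(17.8))] [(0.081, np.float64(0.0814), np.float64(4.3)), (0.08, np.float64(0.0812), np.float64(11.9)), (0.079, np.float64(0.0811), np.float64(17.8))]
t 10.6333 [ 0.5937 -0.134   0.1393]
```

```bash
cat > look.py <<'E'
from h import *
import cv2,sys
p,d=viewer.read_camera("scene"); i=viewer.camera_info("scene"); K=i["intrinsics"]
v,u=np.mgrid[:420,:560]
P=np.stack([(u-K[0,2])/K[0,0]*d,-(v-K[1,2])/K[1,1]*d,-d],-1)@np.array(i["rotation"]).T+i["eye"]
r=P[...,:2]-C; bx=r@X; by=r@Y
for n,(x,y) in dict(orange=(.088,0),opp=(-.088,0),a=(0,.063),b=(0,-.063)).items():
    m=(abs(bx-x)<.006)&(abs(by-y)<.006)&(P[...,2]<.125)&(d>0); print(n,m.sum(),np.percentile(P[m][:,2],[10,50,90]).round(4) if m.any() else None)
cv2.imwrite(sys.argv[1],cv2.resize(p[185:305,200:360,::-1],(640,480),interpolation=cv2.INTER_CUBIC))
E
python3 look.py pics/after1.png
```

```text
orange 64 [0.0062 0.0282 0.0832]
opp 16 [0.0909 0.0953 0.0993]
a 58 [0.0061 0.0348 0.098 ]
b 0 None
```

View pics/after1.png

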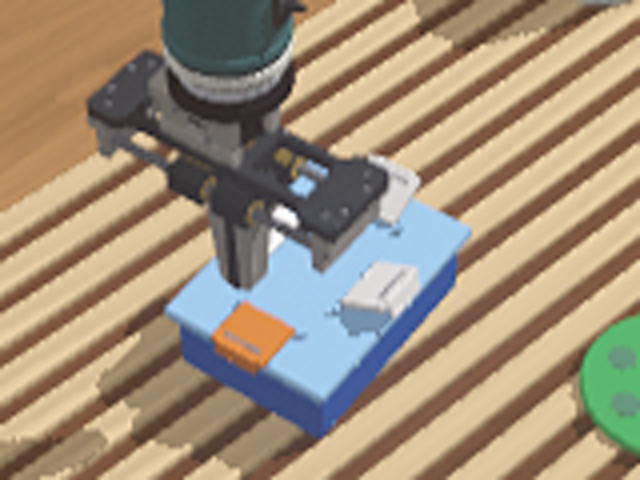

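The orange latch lies flat at crop (252,335), its top at z about 0.082. The two white latches still visible, at (395,185) and (385,290), stand up, and the box hasn't moved. Next is the opposite latch, then the sides.

```bash
python3 - <<'E'
from h import *
press((-.083,0),Y)
E
python3 look.py pics/after2.png
```

```text
hold 19.9
[(0.106, np.float64(0.1062), np.float64(-1.0)), (0.097, np.float64(0.0969), np.float64(-1.0)), (0.088, np.float64(0.0878), np.float64(-2.6)), (0.085, np.float64(0.085), np.float64(-0.9)), (0.082, np.float64(0.0819), np.float64(-0.4)), (0.079, np.float64(0.081), np.float64(19.4))] [(0.081, np.float64(0.0814), np.float64(3.2)), (0.08, np.float64(0.0812), np.float64(11.8)), (0.079, np.float64(0.081), np.float64(19.4))]
t 16.625 [0.5605 0.0283 0.1394]
orange 51 [0.0093 0.0299 0.082 ]
opp 16 [0.0815 0.083  0.0869]
a 54 [0.0076 0.0399 0.0981]
b 18 [0.0906 0.095  0.0996]
```

View pics/after2.png

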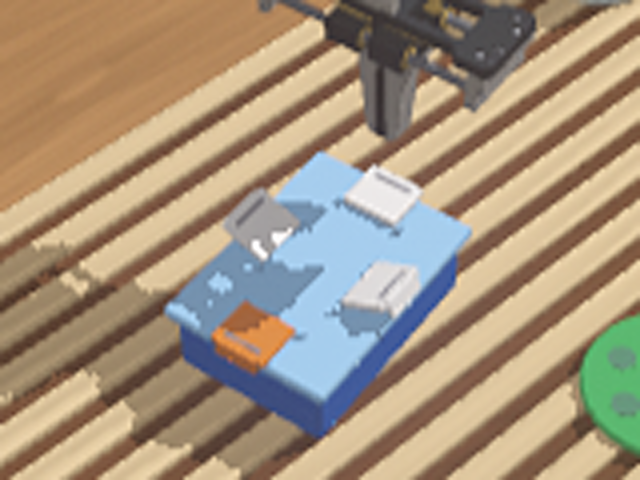

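The opposite latch is flat at crop (382,195), and orange at (252,335) is still shut. Both side latches, at (262,225) and (385,290), still stand up, and the box hasn't moved. Now I'll press the two sides.

```bash
python3 - <<'E'
from h import *
press((0,.058),X); press((0,-.058),X)
p=env.sense()["ee_pos"]; env.movel([p[0],p[1],.26],rate=.2)
env.goto_joints([-1.26,.468,-.012,1.603,.006,1.071,-.056]); print(env.sense()["t"])
E
python3 look.py pics/after3.png
```

```text
hold 16.9
[(0.106, np.float64(0.1062), np.float64(-1.3)), (0.097, np.float64(0.0969), np.float64(-0.3)), (0.088, np.float64(0.0877), np.float64(0.3)), (0.085, np.float64(0.085), np.float64(0.8)), (0.082, np.float64(0.0819), np.float64(0.7)), (0.079, np.float64(0.0812), np.float64(16.7))] [(0.081, np.float64(0.0814), np.float64(5.0)), (0.08, np.float64(0.0813), np.float64(10.6)), (0.079, np.float64(0.0812), np.float64(16.7))]
t 23.0333 [ 0.6339 -0.0413  0.1393]
hold 14.7
[(0.106, np.float64(0.1061), np.float64(1.3)), (0.097, np.float64(0.0969), np.float64(-0.3)), (0.088, np.float64(0.0878), np.float64(0.1)), (0.085, np.float64(0.0849), np.float64(1.8)), (0.082, np.float64(0.0819), np.float64(0.9))] [(0.082, np.float64(0.0819), np.float64(0.9)), (0.081, np.float64(0.0814), np.float64(5.8)), (0.08, np.float64(0.0812), np.float64(15.1))]
t 28.55 [ 0.5205 -0.0643  0.1395]
31.9083
orange 59 [0.0065 0.0326 0.0833]
opp 16 [0.0805 0.083  0.0859]
a 54 [0.0065 0.0274 0.083 ]
b 10 [0.0785 0.0819 0.0837]
```

View pics/after3.png

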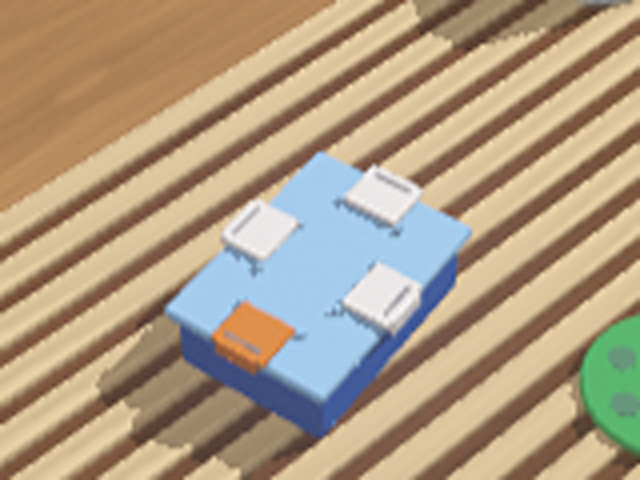

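All four latches are flat: orange (252,335), opposite (382,195), sides (262,230) and (382,297). The box hasn't moved and the arm is clear, so I'm handing in.

```bash
python3 -c "
from station import workorder; print(workorder.finish_job())"
```

```text
the job is handed in; nothing more can be done
None
```

I pressed all four latches flat in the order asked (orange, opposite, then side a and side b), and in the last picture the lunchbox stood where it was; I handed the job in at about 32 s of the 48 s, and no verdict was returned.

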